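# Tip lock cylinders into the tote corner beside the pinning kit

## Robot

A 7-joint arm with a two-finger parallel gripper is mounted at the origin on a cart in front of the work surface, level with it; the furniture and walls round the work are solid. World frame = base frame: x ahead of the robot, y to its left, z up, the work surface at z = 0. Lengths are in m, angles in degrees, forces in N, time in s.
With the tool pointing down it reaches from about 0.425 to 0.925 m from the base axis. Payload 6.8 kg.
Tool frame: the origin (TCP) lies on the centre line of the jaws, within the pads' length; the fingertips stand 17 mm ahead of it and the grasp point (between the pads) lies 2 mm behind it; z points along the fingers, y is the direction in which the jaws open and shut (so a half turn about z gives the same grasp; the last joint's range is limited). The gripper opens to 85 mm and grips with 20 to 120 N. Pads are 22 mm wide; open, the fingers measure 114 mm over their backs; the gripper's body (76 mm by 85 mm) begins 54 mm behind the grasp point. The pads swing forward as they close: fully open they stand 13 mm farther back than shut.
Start: joints at [59.066, 27.33, 1.283, 89.118, -0.659, 63.558, -4.761], TCP at [0.283, -0.613, 0.248] pointing down, gripper open.
Joint ranges: [-169.35, 169.35], [-19.33, 120.38], [-80.79, 83.38], [13.8, 139.57], [-78.32, 258.32], [9.67, 109.79], [-169.56, 169.56]. Speed limits (degrees/s): [136.94, 136.94, 180, 180, 180, 180, 180].

## Interface

Orientations are given as a 3x3 rotation matrix whose columns are the frame's x, y, z axes.
In Python, from bench import ctrl, vision, job gives the robot as it stands.
- The arm moves only by the tool carry_out, never from a script. Its argument "motion" is a list that holds one entry, the list of rows, each a list of 7 numbers: the turn, a rotation vector about the tool's x, y, z in degrees, then the shift along the tool's x, y, z in m, then the opening, from 0 (shut) to 1 (fully open). In form: [[[wx, wy, wz, dx, dy, dz, jaw], ...]]. A call has 1 to 8 rows; each row shifts and turns the commanded pose from where the row before left it, along the tool's axes as they then stand; what a row does not reach is not made up. A row lasts 1/8 s, in which the tool goes at most 62.5 mm and 10.7 degrees, less where a joint would pass 70% of its speed; a pose out of reach is approached as far as the arm can. A call with a gripper value outside its range is refused whole. The fingers move at their own pace and stop on an object; "newtons" is the grip in N (left out, the last holds). Time passes only in rows, so rows that do not move let the fingers close. It gives the time, the measured TCP pose, the force and the opening at its end, in the units of the state.
- ctrl.get_obs(): the state, without advancing time (a new reading comes with each control period).
- vision.get_image(name): name is "side" or "top"; returns a dict with "img" (420x560x3 uint8, blue, green, red), "vertical_fov" (degrees; the focal length in pixels is half the picture's height over the tangent of half this angle, whatever the lens; pixels are square), "cx", "cy" (the principal point, pixels), "k1" (the pictures are not rectified: a ray, as slopes to the right and down, at radius r is drawn at 1 + k1 r^2 times it, then the intrinsics apply), "rvec" (rotation vector, rad) and "tvec" (3), from world to camera coordinates, as OpenCV has them. Camera axes: x right, y down, z forward; pixel columns grow to the right and rows downward; lengths in m; the calibration is good to about 2 mm. A picture is of the moment at which its call begins. There is no depth.
- job.finish_job(): hands the job in, once; it reports no verdict.
The state is a dict: "time": time; "joint_positions": joint angles; "dq": joint speeds; "joint_efforts": joint torques, N m; "tool_pos": TCP position; "tcp_rot": TCP orientation; "force": force on the tool from outside, world axes, zero at the start; "moment": the same for the moment, N m; "opening": opening from 0.0 (shut) to 1.0 (fully open).
Only numpy, scipy, OpenCV 4.12 (cv2) and the standard library are available. Lean on these libraries where they do the work, as an engineer would, in place of code of your own. Each camera call takes 0.05 s, during which the arm holds its last target. There are 200 camera calls.

## Task

Three lock cylinders lie about in the small handled tote, and the grey pinning kit stands either to the left or to the right of it. Pick the tote up by its handle, well clear of the bench (5 cm or more under its lowest point), and tip it about 30 degrees so that its front corner (the side towards you) on the kit's side is the lowest and all three cylinders slide down together into that corner. Finish holding the tote still like that, in the air and tilted; do not put it down, and leave the other things on the bench alone.

Things in the scene. Friction and masses are not known exactly. Their poses are not given: they have to be found in the camera images.
- tote: open grey plastic parts tote, 140 (its x) x 190 (y) mm, walls 45 mm high and 4 mm thick floor 4 mm, about 0.3 kg. Origin: centre of its underside; +x to its far side, +y to its left, turned up to 0.45 rad from the world axes; its front is -x. A fixed carrying bar with a black rubber grip runs over its middle along y on a 34 mm wide upright at each end, 92 mm high.
- tote_handle (a point): centre of the tote's carrying bar, 80 mm above its underside; axes as the tote's. The bar is 14 mm wide (along x), 24 mm high straight and free for about 170 mm along y; grip it at the middle across its width. Flat faces: a firm grip (80 N) carries the tilted tote and load (up to 0.8 kg). Lift straight up, then stay within x 0.48, clear of the machines behind, before tilting.
- corner_left (a point): the tote's inside front left corner (-x, +y), 15 mm above the inner floor (66 mm to the front and 91 mm to the left of the tote's middle)
- corner_right (a point): the tote's inside front right corner (-x, -y), 15 mm above the inner floor (66 mm to the front and 91 mm to the right of the tote's middle)
- cylinder_1_centre (a point): centre of a loose brass lock cylinder that starts standing on the tote's floor, 35 mm in diameter at the head and 30 mm high, 0.11 kg, lightly oiled: it begins to slide at a tilt of 9 to 13 degrees, and slides along a wall into a corner at a diagonal tilt of about 30 degrees
- cylinder_2_centre (a point): centre of a loose brass lock cylinder that starts standing on the tote's floor, 35 mm in diameter at the head and 30 mm high, 0.11 kg, lightly oiled: it begins to slide at a tilt of 9 to 13 degrees, and slides along a wall into a corner at a diagonal tilt of about 30 degrees
- cylinder_3_centre (a point): centre of a loose brass lock cylinder that starts standing on the tote's floor, 35 mm in diameter at the head and 30 mm high, 0.11 kg, lightly oiled: it begins to slide at a tilt of 9 to 13 degrees, and slides along a wall into a corner at a diagonal tilt of about 30 degrees
- kit: pinning kit: closed dark grey flat box with a light label, 110 x 152 x 40 mm, origin at the centre of its underside; fixed to the bench to the left (y about 0.55) or right (y about -0.12) of the tote, its long side pointing about away from the robot
- roll: bystander: loose roll of tape lying flat, 80 mm across, 24 mm high, on the side of the tote where the kit is not; origin at the centre of its underside
- bottle: bystander: loose oil bottle, 37 mm across, 122 mm high, standing at the back left; origin at the centre of its underside
- padlock: bystander: loose padlock lying flat, 68 x 42 x 17 mm, at the right; origin at the centre of its underside

How it is judged:
By the outcome, as a careful person would: the job done as asked, in the order asked, and still so for the second after the job is handed in, while the arm keeps its last pose, push and grip.
It also fails if it takes over 32 s, if anything falls off the work surface, if the arm or the gripper's body presses on something with over 40 N, if the wrist force passes 120 N, or if a joint passes its speed limit or range.

## Working session

There is one attempt and no reset: what is moved stays moved. The work goes in short steps, Python scripts to look and compute and a tool call to move; the robot and the scene stay as the last step left them, time stands still between calls to the robot, and variables do not carry over. Pictures are saved under pics/ and viewed, about 8 in all and at most 12, crops included, and the job is handed in when it is done.

Besides the shell and the picture viewer there is one more tool, called after "Request:" by a JSON object that holds its "fn" and its "kwargs". carry_out: Moves the arm, as the interface text tells. Its arguments: {"type":"object","properties":{"motion":{"type":"array"},"newtons":{"type":"number"}},"required":["motion"]}

```bash
mkdir -p pics; ls
cat > h.py <<'E'
import numpy as np, cv2
from bench import ctrl, vision, job
def cam(n):
    d=vision.get_image(n); im=d["img"]; f=im.shape[0]/2/np.tan(np.radians(d["vertical_fov"])/2)
    d["f"]=f; d["R"]=cv2.Rodrigues(np.array(d["rvec"],float))[0]; d["t"]=np.array(d["tvec"],float).ravel(); return d
def ray(d,u,v):
    p=np.array([(u-d["cx"])/d["f"],(v-d["cy"])/d["f"]]); q=p.copy()
    for _ in range(30): q=p/(1+d["k1"]*(q@q))
    return -d["R"].T@d["t"], d["R"].T@np.array([q[0],q[1],1])
def onz(d,u,v,z):
    c,r=ray(d,u,v); return c+r*(z-c[2])/r[2]
def proj(d,P):
    c=d["R"]@np.array(P,float)+d["t"]; q=c[:2]/c[2]; q=q*(1+d["k1"]*(q@q)); return q*d["f"]+[d["cx"],d["cy"]]
E
python3 - <<'E'
from h import *
for n in("top","side"):
    d=cam(n); cv2.imwrite(f"pics/{n}0.png",d["img"]); print(n,d["f"],d["cx"],d["cy"],d["k1"],-d["R"].T@d["t"])
    print(np.round(d["R"],2).tolist())
o=ctrl.get_obs();print(o)
E
```

```text
pics
top 520.4879925112142 271.846023332666 208.6867769526842 -0.02531218069444112 [0.29881251 0.09210583 1.55669582]
[[0.01, -1.0, -0.01], [-0.99, -0.01, -0.13], [0.13, 0.02, -0.99]]
side 498.0747970880366 275.6965201666752 201.37052904264667 -0.059149368230968426 [ 0.74975764 -0.78880548  1.58733981]
[[0.96, 0.29, -0.0], [0.24, -0.81, -0.53], [-0.16, 0.51, -0.85]]
{'time': 0.1, 'joint_positions': array([59.06632542, 27.37219048,  1.27966975, 89.17009381, -0.66102899,
       63.55878791, -4.76288124]), 'dq': array([-0.08836178, -0.02606454, -0.05545591, -0.24909335, -0.0649557 ,
       -0.02233847,  0.07835583]), 'joint_efforts': array([ 4.69810126e-03, -5.97766757e+01,  1.61387902e+00, -2.81958014e+01,
        1.28332412e-02,  5.04709882e-03,  4.28292230e-05]), 'tool_pos': array([ 0.28228999, -0.61259673,  0.24742832]), 'tcp_rot': array([[ 9.08223218e-01,  4.18485377e-01, -7.58788807e-04],
       [ 4.18486057e-01, -9.08222064e-01,  1.45025690e-03],
       [-8.22374309e-05, -1.63469952e-03, -9.99998660e-01]]), 'force': array([0.51185402, 0.06817428, 0.11344151]), 'moment': array([-0.01859473, -0.01581788,  0.03461537]), 'opening': 1.000315373168902}
```

View pics/top0.png

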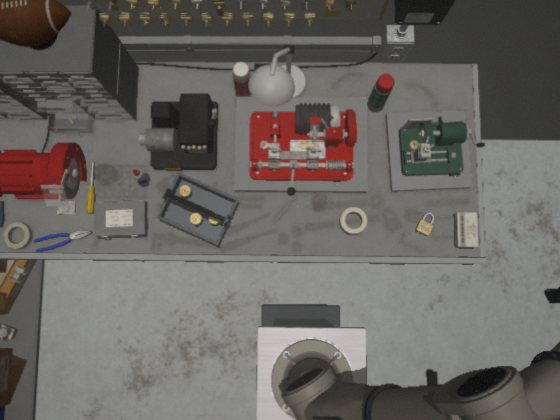

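View pics/side0.png

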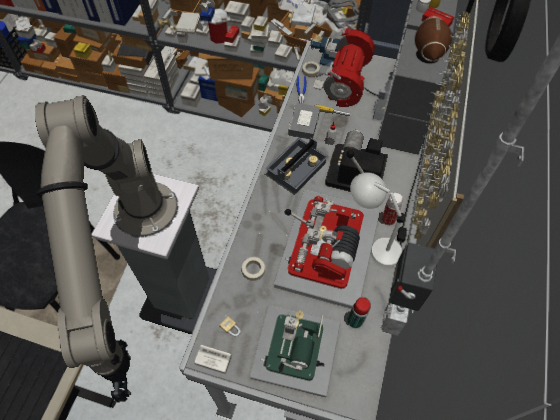

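The top view shows the tote at about (200,210), the kit to its left at (121,218), and the tape roll to its right at (353,220). So the target is the front-left corner. Next I'll crop the tote and kit area closer.

Run:
```python
from h import *
a=cam("top");b=cam("side")
A=cv2.resize(a["img"][160:260,90:250],None,fx=5,fy=5,interpolation=cv2.INTER_CUBIC)
B=cv2.resize(b["img"][90:200,250:350],None,fx=5,fy=5,interpolation=cv2.INTER_CUBIC)
A=cv2.convertScaleAbs(A,alpha=2);B=cv2.convertScaleAbs(B,alpha=2)
cv2.imwrite("pics/tc.png",A);cv2.imwrite("pics/sc.png",B)
print(onz(a,121,218,.04),onz(a,353,220,.02))
```

```text
[0.46006069 0.56170389 0.04      ] [ 0.46320537 -0.12362637  0.02      ]
```

View pics/tc.png

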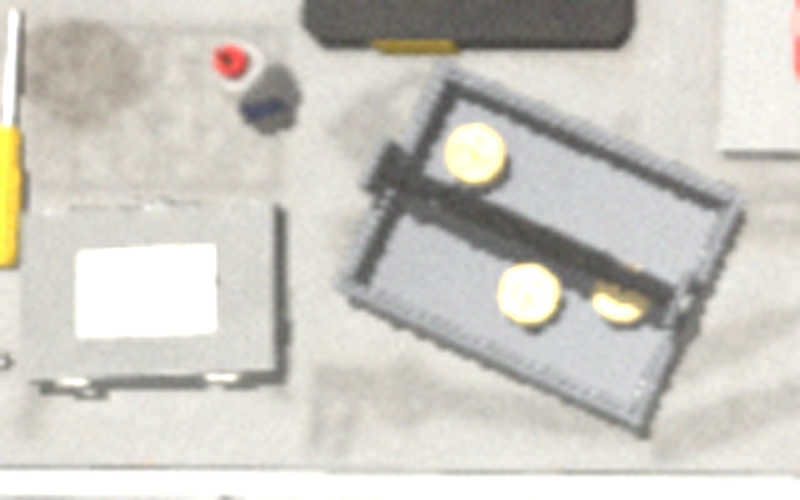

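View pics/sc.png

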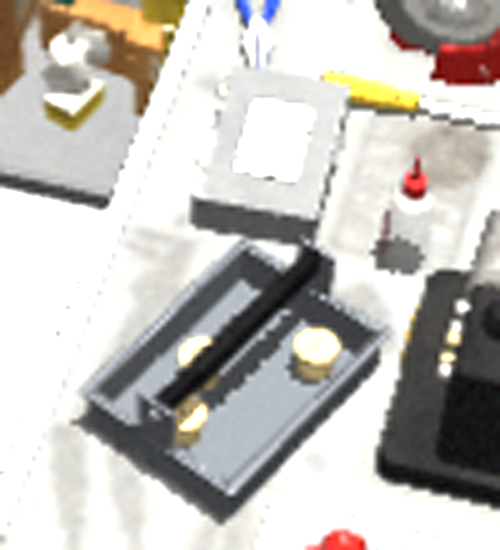

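The crops show the tote rim corners at (447,68), (743,203), (648,432) and (345,288), and the bar from about (390,172) to (683,300). In the side crop the bar runs from (315,255) to (163,400). The kit is at y = +0.56, confirming the left side.

Run:
```python
from h import *
a=cam("top");b=cam("side")
tp=lambda u,v:(90+(u+.5)/5-.5,160+(v+.5)/5-.5); sp=lambda u,v:(250+(u+.5)/5-.5,90+(v+.5)/5-.5)
C=np.array([onz(a,*tp(*p),.045) for p in[(447,68),(743,203),(648,432),(345,288)]])
print(C.round(3), C.mean(0)); print([np.linalg.norm(C[i]-C[i-1]).round(3) for i in range(4)])
for e in(C[0]-C[1],C[3]-C[2]): print("yaw",np.degrees(np.arctan2(-e[0],e[1])))
for e in(C[0]-C[3],C[1]-C[2]): print("yaw x",np.degrees(np.arctan2(e[1],e[0])))
S=np.array([onz(b,*sp(*p),.045) for p in[(390,330),(228,492),(85,390),(247,243)]]);print(S.round(3),S.mean(0))
B=np.array([onz(a,*tp(*p),.092) for p in[(390,172),(683,300)]]);print(B,B.mean(0))
B=np.array([onz(b,*sp(*p),.092) for p in[(315,255),(163,400)]]);print(B,B.mean(0))
```

```text
[[0.595 0.393 0.045]
 [0.516 0.216 0.045]
 [0.381 0.269 0.045]
 [0.463 0.449 0.045]] [0.48853041 0.33175933 0.045     ]
[np.float64(0.143), np.float64(0.194), np.float64(0.145), np.float64(0.198)]
yaw -24.060918403857986
yaw -24.55789707141156
yaw x -22.878243708807968
yaw x -21.30485628093542
[[0.6   0.402 0.045]
 [0.519 0.22  0.045]
 [0.389 0.28  0.045]
 [0.47  0.455 0.045]] [0.49459616 0.33920037 0.045     ]
[[0.5248954  0.41465532 0.092     ]
 [0.45303778 0.24509844 0.092     ]] [0.48896659 0.32987688 0.092     ]
[[0.53202631 0.42028147 0.092     ]
 [0.45831513 0.25470327 0.092     ]] [0.49517072 0.33749237 0.092     ]
```

Request:
{"fn": "carry_out", "kwargs": {"motion": [[[0,0,0,0.032,-0.037,-0.003,1],[0,0,0,0.032,-0.037,-0.003,1],[0,0,0,0.032,-0.037,-0.003,1],[0,0,0,0.032,-0.037,-0.003,1],[0,0,0,0.032,-0.037,-0.003,1],[0,0,0,0.032,-0.037,-0.003,1],[0,0,0,0.032,-0.037,-0.003,1],[0,0,0,0.032,-0.037,-0.003,1]]]}}

```text
time: 1.3
tool_pos: [0.3914, -0.2356, 0.2726]
tcp_rot: [[0.908, 0.418, 0.001], [0.418, -0.908, -0.0], [0.0, 0.001, -1.0]]
force: [-0.0, -0.1, 0.1]
opening: 1.002
```

Request:
{"fn": "carry_out", "kwargs": {"motion": [[[0,0,0,0.032,-0.037,0,1],[0,0,0,0.032,-0.037,0,1],[0,0,0,0.032,-0.037,0,1],[0,0,0,0.032,-0.037,0,1],[0,0,0,0.026,-0.041,0,1],[0,0,0,0.026,-0.041,0,1],[0,0,0,0.026,-0.041,0,1],[0,0,0,0.026,-0.041,0,1]]]}}

```text
time: 2.3
tool_pos: [0.4714, 0.1448, 0.2725]
tcp_rot: [[0.908, 0.418, 0.001], [0.418, -0.908, -0.0], [0.001, 0.0, -1.0]]
force: [-0.1, 0.5, 0.2]
opening: 0.995
```

Request:
{"fn": "carry_out", "kwargs": {"motion": [[[0,0,0,0.026,-0.041,0,1],[0,0,0,0.026,-0.041,0,1],[0,0,0,0.026,-0.041,0,1],[0,0,-8,0.026,-0.041,0,1],[0,0,-8,0,0,0,1],[0,0,-8,0,0,0,1],[0,0,-9,0,0,0,1],[0,0,-9,0,0,0,1]]]}}

```text
time: 3.3
tool_pos: [0.4972, 0.3357, 0.2722]
tcp_rot: [[0.39, 0.921, 0.0], [0.921, -0.39, -0.0], [-0.0, 0.0, -1.0]]
force: [0.4, 1.5, 0.5]
opening: 0.998
```

Request:
{"fn": "carry_out", "kwargs": {"motion": [[[0,0,0,-0.005,-0.004,0.025,1],[0,0,0,0,0,0.03,1],[0,0,0,0,0,0.03,1],[0,0,0,0,0,0.025,1],[0,0,0,0,0,0,1]]]}}

```text
time: 3.92
tool_pos: [0.4906, 0.3317, 0.1605]
tcp_rot: [[0.395, 0.919, -0.003], [0.919, -0.395, -0.002], [-0.004, -0.002, -1.0]]
force: [-0.2, -0.0, -0.1]
opening: 0.998
```

Run:
```python
from h import *
a=cam("top");b=cam("side")
A=cv2.resize(a["img"][160:260,150:250],None,fx=4,fy=4,interpolation=cv2.INTER_CUBIC)
B=cv2.resize(b["img"][90:190,250:350],None,fx=4,fy=4,interpolation=cv2.INTER_CUBIC)
cv2.imwrite("pics/p1.png",cv2.convertScaleAbs(np.hstack([A,B]),alpha=2))
```

```text
(no output)
```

View pics/p1.png

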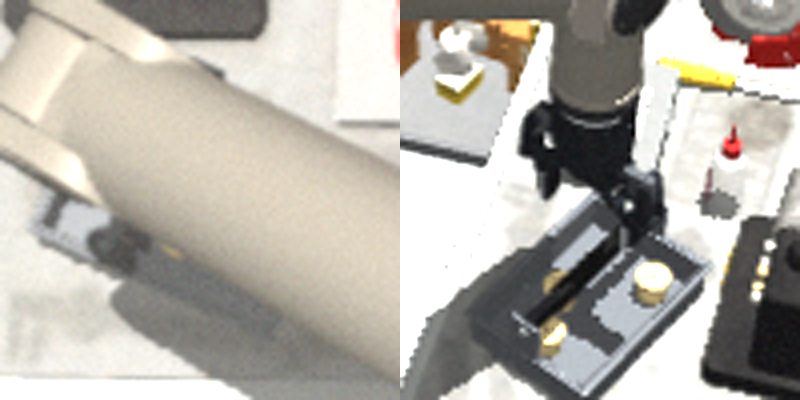

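The side view, right half, shows the fingers at about (540,150) and (645,205) straddling the bar line. The top view is hidden by the arm. I'll descend and grip.

Request:
{"fn": "carry_out", "kwargs": {"motion": [[[0,0,0,0,0,0.03,1],[0,0,0,0,0,0.03,1],[0,0,0,0,0,0.022,1],[0,0,0,0,0,0,1],[0,0,0,0,0,0,0.5],[0,0,0,0,0,0,0.4],[0,0,0,0,0,0,0.3],[0,0,0,0,0,0,0.2]]], "newtons": 85}}

```text
time: 5.03
tool_pos: [0.4916, 0.3329, 0.0807]
tcp_rot: [[0.395, 0.919, 0.001], [0.919, -0.395, 0.0], [0.0, 0.0, -1.0]]
force: [-0.1, 0.3, -1.1]
opening: 0.2
```

Request:
{"fn": "carry_out", "kwargs": {"motion": [[[0,0,0,0,0,0,0.1],[0,0,0,0,0,0,0],[0,0,0,0,0,0,0],[0,0,0,0,0,0,0]]], "newtons": 85}}

```text
time: 5.52
tool_pos: [0.4917, 0.3329, 0.0808]
tcp_rot: [[0.395, 0.919, 0.001], [0.919, -0.395, 0.0], [0.0, 0.0, -1.0]]
force: [-1.5, -1.0, 6.9]
opening: 0.15
```

Request:
{"fn": "carry_out", "kwargs": {"motion": [[[0,0,0,0,0,-0.01,0],[0,0,0,0,0,-0.02,0],[0,0,0,0,0,-0.03,0],[0,0,0,0,0,-0.035,0],[0,0,0,0,0,-0.035,0],[0,0,0,0,0,-0.03,0],[0,0,0,0,0,-0.015,0],[0,0,0,0,0,-0.005,0]]]}}

```text
time: 6.52
tool_pos: [0.4914, 0.3328, 0.261]
tcp_rot: [[0.395, 0.919, 0.001], [0.919, -0.395, 0.0], [0.001, 0.001, -1.0]]
force: [-0.4, -0.1, -7.0]
opening: 0.149
```

Request:
{"fn": "carry_out", "kwargs": {"motion": [[[0,0,0,-0.003,-0.002,0,0],[0,0,0,-0.006,-0.004,0,0],[0,0,0,-0.01,-0.007,0,0],[0,0,0,-0.01,-0.007,0,0],[0,0,0,-0.007,-0.005,0,0],[0,0,0,-0.003,-0.002,0,0],[0,0,0,0,0,0,0]]]}}

```text
time: 7.4
tool_pos: [0.4513, 0.3076, 0.2605]
tcp_rot: [[0.395, 0.919, 0.001], [0.919, -0.395, 0.0], [0.0, 0.001, -1.0]]
force: [0.9, 0.6, -6.4]
opening: 0.146
```

Request:
{"fn": "carry_out", "kwargs": {"motion": [[[-1,-1,0,0,0,0,0],[-1.5,-1.5,0,0,0,0,0],[-1.5,-1.5,0,0,0,0,0],[-1.5,-1.5,0,0,0,0,0],[-1.5,-1.5,0,0,0,0,0],[-1.5,-1.5,0,0,0,0,0],[-1.5,-1.5,0,0,0,0,0],[-1.5,-1.5,0,0,0,0,0]]]}}

```text
time: 8.4
tool_pos: [0.4512, 0.3078, 0.2603]
tcp_rot: [[0.406, 0.908, 0.105], [0.892, -0.368, -0.262], [-0.199, 0.2, -0.959]]
force: [-0.1, 0.0, -7.2]
opening: 0.147
```

Run:
```python
from h import *
o=ctrl.get_obs();print(o['joint_positions'].round(1),o['moment'],o['force'])
```

```text
[-18.2  22.3 -39.4 101.5  28.6  73.2 -91.3] [0.71506115 0.30919242 0.02904206] [-0.11753463  0.01158843 -7.24956447]
```

Request:
{"fn": "carry_out", "kwargs": {"motion": [[[-1.5,-1.5,0,0,0,0,0],[-1.5,-1.5,0,0,0,0,0],[-1.5,-1.5,0,0,0,0,0],[-1.5,-1.5,0,0,0,0,0],[-1.5,-1.5,0,0,0,0,0],[-1.5,-1.5,0,0,0,0,0],[-1,-1,0,0,0,0,0],[0,0,0,0,0,0,0]]]}}

```text
time: 9.4
tool_pos: [0.451, 0.308, 0.26]
tcp_rot: [[0.43, 0.883, 0.187], [0.829, -0.304, -0.47], [-0.358, 0.358, -0.862]]
force: [0.3, -0.2, -6.5]
opening: 0.149
```

Request:
{"fn": "carry_out", "kwargs": {"motion": [[[0,0,0,0,0,0,0],[0,0,0,0,0,0,0],[0,0,0,0,0,0,0],[0,0,0,0,0,0,0],[0,0,0,0,0,0,0],[0,0,0,0,0,0,0]]]}}

```text
time: 10.15
tool_pos: [0.4512, 0.3076, 0.2603]
tcp_rot: [[0.431, 0.883, 0.187], [0.828, -0.305, -0.47], [-0.358, 0.358, -0.862]]
force: [-0.1, 0.4, -6.5]
opening: 0.146
```

Run:
```python
from h import *
o=ctrl.get_obs();print(o['joint_positions'].round(1),o['dq'].round(2))
a=cam("top");b=cam("side")
T=o['tool_pos'];R=o['tcp_rot']
# tote frame: x=tool y, y=tool x, z=-tool z; bar centre ~ at TCP + (z) offset
def W(x,y,z): return T+R[:,1]*x+R[:,0]*y-R[:,2]*(z-.080)
for n,p in dict(cl=(-.066,.091,.019),rimFL=(-.07,.095,.045),rimFR=(-.07,-.095,.045),rimBL=(.07,.095,.045),rimBR=(.07,-.095,.045),under=(-.07,.095,0)).items():
    print(n,W(*p).round(3),proj(a,W(*p)).round(),proj(b,W(*p)).round())
A=cv2.resize(a["img"][150:270,130:270],None,fx=4,fy=4,interpolation=cv2.INTER_CUBIC)[:400]
A=cv2.resize(a["img"][160:260,140:240],None,fx=4,fy=4,interpolation=cv2.INTER_CUBIC)
B=cv2.resize(b["img"][80:180,240:340],None,fx=4,fy=4,interpolation=cv2.INTER_CUBIC)
cv2.imwrite("pics/p2.png",cv2.convertScaleAbs(np.hstack([A,B]),alpha=2))
```

```text
[-27.5  26.3 -36.4  99.6  37.5  83.9 -99.7] [ 0.04 -0.03  0.02 -0.   -0.05 -0.07  0.34]
cl [0.444 0.374 0.152] [177. 220.] [288. 134.]
rimFL [0.437 0.391 0.171] [169. 222.] [287. 127.]
rimFR [0.355 0.234 0.239] [224. 252.] [252. 142.]
rimBL [0.561 0.349 0.221] [183. 173.] [318. 134.]
rimBR [0.479 0.191 0.289] [240. 201.] [283. 151.]
under [0.445 0.37  0.132] [179. 220.] [288. 139.]
```

View pics/p2.png

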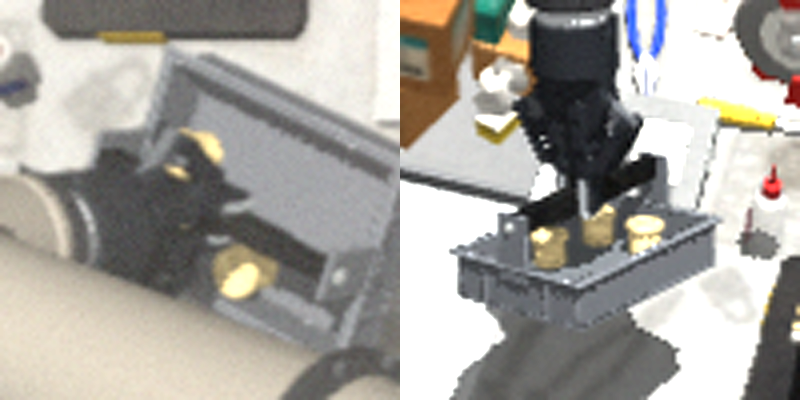

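The side view shows three brass cylinders at crop (548,245), (600,222) and (645,232). The predicted corner is at (592,216). I'll convert them to tote coordinates to see how far they slid.

```bash
cat >> h.py <<'E'
def totept(d,u,v,z,o):
    T=o['tool_pos'];R=o['tcp_rot'];c,r=ray(d,u,v);n=-R[:,2]
    s=((T+n*(z-.080)-c)@n)/(r@n);q=c+s*r-T; return np.round([R[:,1]@q,R[:,0]@q],3)
def blobs(d,o,box):
    x0,y0,x1,y1=box; h=cv2.cvtColor(d["img"][y0:y1,x0:x1],cv2.COLOR_BGR2HSV)
    m=cv2.inRange(h,(12,70,50),(35,255,255)); n,_,s,c=cv2.connectedComponentsWithStats(m)
    for i in range(1,n):
        if s[i,4]>8: u,v=c[i]+[x0,y0]; print("blob px",u.round(1),v.round(1),"area",s[i,4],"box",s[i,:4],"tote xy @z.019",totept(d,u,v,.019,o),"@.034",totept(d,u,v,.034,o))
E
python3 - <<'E'
from h import *
o=ctrl.get_obs();a=cam("top");b=cam("side")
blobs(a,o,(175,185,220,245));print();blobs(b,o,(265,120,315,155))
E
```

```text
blob px 191.5 195.9 area 35 box [13  8  7  8] tote xy @z.019 [0.016 0.066] @.034 [0.021 0.055]
blob px 183.9 202.7 area 10 box [ 7 17  5  3] tote xy @z.019 [-0.011  0.084] @.034 [-0.006  0.073]
blob px 200.4 227.4 area 146 box [19 36 15 14] tote xy @z.019 [-0.051  0.011] @.034 [-0.045  0.001]

blob px 289.5 136.5 area 56 box [21 11  8 11] tote xy @z.019 [-0.045  0.077] @.034 [-0.019  0.046]
blob px 300.4 137.4 area 67 box [31 14 10  9] tote xy @z.019 [-0.005  0.092] @.034 [0.02 0.06]
blob px 277.0 141.2 area 76 box [ 8 17  9 10] tote xy @z.019 [-0.052  0.014] @.034 [-0.025 -0.016]
```

One cylinder is in the corner. Another is on the front wall at y≈0.012, about 25 mm short, and the third on the left wall is near x≈0.005. I'll rock the tote gently, lowering the left side a bit more, then the front, then going back.

Request:
{"fn": "carry_out", "kwargs": {"motion": [[[0,-2.5,0,0,0,0,0],[0,-2.5,0,0,0,0,0],[0,-2,0,0,0,0,0],[0,0,0,0,0,0,0],[0,0,0,0,0,0,0],[0,0,0,0,0,0,0]]]}}

```text
time: 11.1
tool_pos: [0.4513, 0.3075, 0.2605]
tcp_rot: [[0.451, 0.883, 0.134], [0.765, -0.305, -0.567], [-0.46, 0.358, -0.813]]
force: [0.4, 0.5, -6.4]
opening: 0.147
```

Run:
```python
from h import *
o=ctrl.get_obs();a=cam("top");b=cam("side")
blobs(a,o,(175,185,220,245));print();blobs(b,o,(265,115,315,160))
```

```text
blob px 193.8 198.0 area 84 box [12  8 13 12] tote xy @z.019 [0.011 0.071] @.034 [0.016 0.058]
blob px 194.8 225.3 area 80 box [13 36 15  9] tote xy @z.019 [-0.056  0.04 ] @.034 [-0.049  0.027]

blob px 284.6 139.7 area 132 box [13 20 15 11] tote xy @z.019 [-0.052  0.064] @.034 [-0.016  0.02 ]
blob px 299.0 139.5 area 44 box [30 22 10  7] tote xy @z.019 [-0.017  0.105] @.034 [0.017 0.061]
```

C has slid into contact. B is still about 2 cm short on the left wall, so the front goes lower next.

Request:
{"fn": "carry_out", "kwargs": {"motion": [[[0,2.5,0,0,0,0,0],[-2.5,2.5,0,0,0,0,0],[-2.5,2,0,0,0,0,0],[-2.5,0,0,0,0,0,0],[0,0,0,0,0,0,0],[0,0,0,0,0,0,0],[0,0,0,0,0,0,0]]]}}

```text
time: 12.08
tool_pos: [0.4516, 0.3076, 0.2602]
tcp_rot: [[0.429, 0.852, 0.301], [0.829, -0.239, -0.506], [-0.359, 0.466, -0.809]]
force: [0.2, 0.8, -6.5]
opening: 0.149
```

Run:
```python
from h import *
o=ctrl.get_obs();a=cam("top");b=cam("side")
print(o['joint_positions'].round(1))
blobs(a,o,(175,185,220,245));print();blobs(b,o,(265,115,315,160))
A=cv2.resize(a["img"][160:260,140:240],None,fx=4,fy=4,interpolation=cv2.INTER_CUBIC)
B=cv2.resize(b["img"][80:180,240:340],None,fx=4,fy=4,interpolation=cv2.INTER_CUBIC)
cv2.imwrite("pics/p3.png",cv2.convertScaleAbs(np.hstack([A,B]),alpha=2))
```

```text
[ -31.1   26.   -35.7  102.4   43.3   84.3 -104.1]
blob px 189.6 199.2 area 40 box [ 9 12 10  7] tote xy @z.019 [-0.003  0.069] @.034 [0.005 0.058]
blob px 194.6 223.5 area 16 box [16 36  9  5] tote xy @z.019 [-0.061  0.037] @.034 [-0.053  0.026]

blob px 290.7 138.6 area 188 box [15 18 23 13] tote xy @z.019 [-0.045  0.074] @.034 [-0.009  0.033]
```

View pics/p3.png

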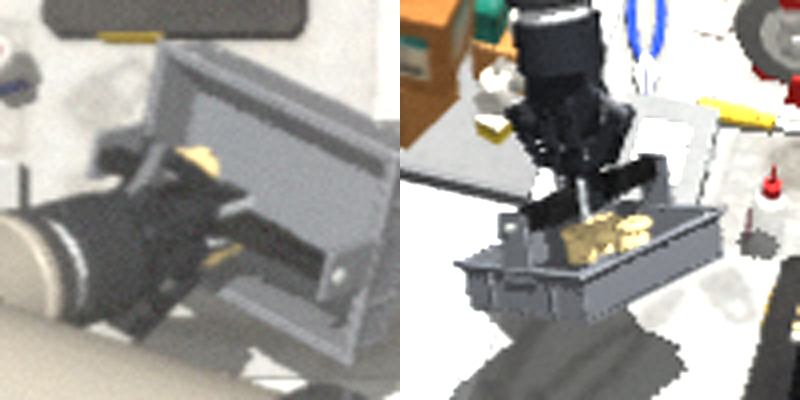

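Side view: the three cylinders are now one cluster at about (605,235), against the front-left corner. I'll ease back to about 30° and hold.

Request:
{"fn": "carry_out", "kwargs": {"motion": [[[1.5,0,0,0,0,0,0],[2.5,0,0,0,0,0,0],[2.5,0,0,0,0,0,0],[1,0,0,0,0,0,0],[0,0,0,0,0,0,0],[0,0,0,0,0,0,0],[0,0,0,0,0,0,0],[0,0,0,0,0,0,0]]]}}

```text
time: 13.18
tool_pos: [0.4511, 0.3078, 0.2603]
tcp_rot: [[0.428, 0.884, 0.188], [0.829, -0.301, -0.47], [-0.359, 0.357, -0.862]]
force: [0.3, 0.5, -6.2]
opening: 0.143
```

Run:
```python
from h import *
o=ctrl.get_obs();a=cam("top");b=cam("side")
T=o['tool_pos'];R=o['tcp_rot']
print("tilt",np.degrees(np.arccos(-R[2,2])),"lowest z",(T+R[:,1]*-.07+R[:,0]*.095+R[:,2]*.08)[2],o['dq'].round(2))
blobs(a,o,(175,185,220,245));print();blobs(b,o,(265,115,315,160))
A=cv2.resize(a["img"][160:260,140:240],None,fx=4,fy=4,interpolation=cv2.INTER_CUBIC)
B=cv2.resize(b["img"][80:180,240:340],None,fx=4,fy=4,interpolation=cv2.INTER_CUBIC)
cv2.imwrite("pics/p4.png",cv2.convertScaleAbs(np.hstack([A,B]),alpha=2))
```

```text
tilt 30.415483781420612 lowest z 0.13219639065098124 [ 0.01  0.05  0.09 -0.03 -0.03 -0.06  0.32]
blob px 183.8 202.8 area 13 box [ 6 17  6  3] tote xy @z.019 [-0.011  0.084] @.034 [-0.005  0.073]
blob px 193.1 225.0 area 42 box [13 37 11  7] tote xy @z.019 [-0.055  0.035] @.034 [-0.049  0.025]

blob px 290.0 137.7 area 192 box [14 16 22 13] tote xy @z.019 [-0.035  0.069] @.034 [-0.009  0.037]
```

View pics/p4.png

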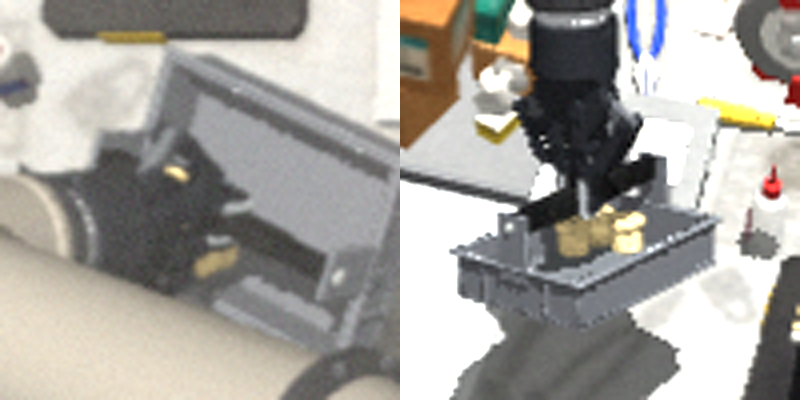

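The three cylinders form one touching cluster around (605,235) in the corner. The tote is still, at 30.4° with about 13 cm of clearance.

```bash
python3 -c "
from bench import job; print(job.finish_job())"
```

```text
the job is handed in; nothing more can be done
None
```

The job is handed in: the arm is holding the tote in the air by its handle, tilted so its front-left corner (the kit's side) is lowest, with all three cylinders in that corner.

- **Pick-up:** I found the kit on the left at y ≈ 0.56. I gripped the bar with 85 N, lifted the tote straight up and moved back to x = 0.45 before tilting.
- **Tilt:** At the first 30° tilt only one cylinder reached the corner; the other two stopped about 2 cm short along the walls. I rocked the tote briefly to about 36° towards the left, then towards the front. Both slid in, and I returned it to 30°.
- **Last checks:** The tilt was 30.4°, with about 13 cm under the lowest corner by calculation. The arm was still and the grip opening was steady at about 12–13 mm. The 6.2 N load roughly fits the tote with all three cylinders.
- **Cylinder positions:** The side view shows the three as one touching cluster in the front-left corner. The top view was partly hidden by the gripper. It confirmed the front-wall cylinder well, but only a sliver of the left-wall one was visible.
- **Other items:** No unexpected forces appeared during the moves. I did not specifically re-check the positions of the other items on the bench. The job took about 13 s.

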